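# Nest the measuring cups on the turntable

## Task

Put the set of four steel measuring cups away as a nest in the middle of the orange turntable: stand the largest cup (red handle) there first, then set the half (yellow), the quarter (green) and the smallest (blue) in turn, each upright and flat on the floor of the one before. The handles may point any way (fanned out, they leave the fingers room); leave the pudding bowl, cake collar, spatula, wooden spoon and sprinkles jar where they are.

Things in the scene. Friction and masses are not known exactly. Their poses are not given: they have to be found in the camera images.
- cup_large_mid (a point): steel measuring cup, red handle: tapered round, open, outer dia. 98 mm at rim, 90 at base, 44 tall, wall 2.5, floor 4 mm thick, 115 g. Point: on its axis, half-way up; z up the axis, x towards the handle, which slopes up 15 deg and ends 107 mm from the axis; red grip 46 long, 14 wide (y), 9 thick, its middle at x=80, z=28 mm from this point.
- cup_half_mid (a point): steel measuring cup, yellow handle: tapered round, open, outer dia. 68 mm at rim, 60 at base, 44 tall, wall 2.5, floor 4 mm thick, 80 g. Point: on its axis, half-way up; z up the axis, x towards the handle, which slopes up 15 deg and ends 99 mm from the axis; yellow grip 46 long, 14 wide (y), 9 thick, its middle at x=72, z=30 mm from this point. Nests 4 mm above the next larger cup.
- cup_quarter_mid (a point): steel measuring cup, green handle: tapered round, open, outer dia. 50 mm at rim, 44 at base, 44 tall, wall 2.5, floor 4 mm thick, 58 g. Point: on its axis, half-way up; z up the axis, x towards the handle, which slopes up 15 deg and ends 95 mm from the axis; green grip 46 long, 14 wide (y), 9 thick, its middle at x=68, z=32 mm from this point. Nests 4 mm above the next larger cup.
- cup_eighth_mid (a point): steel measuring cup, blue handle: tapered round, open, outer dia. 37 mm at rim, 30 at base, 44 tall, wall 2.5, floor 4 mm thick, 45 g. Point: on its axis, half-way up; z up the axis, x towards the handle, which slopes up 15 deg and ends 92 mm from the axis; blue grip 46 long, 14 wide (y), 9 thick, its middle at x=66, z=33 mm from this point. Nests 4 mm above the next larger cup.
- turntable_top (a point): orange plastic cake turntable on a foot that stays put on the bench: flat round plate of 220 mm diameter, top 62 mm above the bench, turning with slight friction. This point is the middle of the plate's top face, z up.
- pudding_bowl: white ceramic pudding bowl, 152 mm wide over its thick rim, 85 mm tall, open; bystander, to be left where it is. Origin at the centre of its underside.
- cake_collar: clear acrylic cake collar (open tube), 120 mm diameter, 75 mm tall, standing; bystander, to be left where it is. Origin at the centre of its lower edge.
- palette_spatula: steel palette spatula with a black handle, lying flat, 240 mm long, 28 mm wide, 16 mm high; bystander, to be left where it is. Origin on the bench near its middle, x towards the blade.
- wooden_spoon: wooden spoon lying flat, 240 mm long; bystander, to be left where it is. Origin near its middle on the bench, x towards the bowl of the spoon.
- sprinkles_jar: small amber glass jar with a white cap, 48 mm diameter, 62 mm tall; bystander, to be left where it is. Origin at the centre of its underside.
Things that resemble listed ones, but are neither listed nor needed, are in the scene too. What is shaped like the part that bears cup_eighth_mid but black or turquoise is not meant. Leave any purple look-alike of the part that bears cup_half_mid alone.

How it is judged (in metres and radians):
On the way, in this order (a step that is already met when the one before it is completed fails the run):
1. the large red-handled cup stands upright in the middle of the turntable and has been let go (horizontal distance between cup_large_mid and turntable_top below 0.015 m and z of cup_large_mid in the frame of turntable_top between 0.018 and 0.026 m and angle between cup_large_mid's own z axis and vertical below 0.1 rad and contact force between the fingers and cup_large below 0.1 N), for 0.2 s.
2. the half-size yellow-handled cup stands upright on the floor of the large red-handled cup and has been let go (horizontal distance between cup_half_mid and cup_large_mid below 0.018 m and z of cup_half_mid in the frame of cup_large_mid between 0 and 0.008 m and angle between cup_half_mid's own z axis and vertical below 0.1 rad and contact force between the fingers and cup_half below 0.1 N), for 0.2 s.
3. the quarter-size green-handled cup stands upright on the floor of the half-size yellow-handled cup and has been let go (horizontal distance between cup_quarter_mid and cup_half_mid below 0.012 m and z of cup_quarter_mid in the frame of cup_half_mid between 0 and 0.008 m and angle between cup_quarter_mid's own z axis and vertical below 0.1 rad and contact force between the fingers and cup_quarter below 0.1 N), for 0.2 s.
4. the smallest, blue-handled cup stands upright on the floor of the quarter-size green-handled cup and has been let go (horizontal distance between cup_eighth_mid and cup_quarter_mid below 0.01 m and z of cup_eighth_mid in the frame of cup_quarter_mid between 0 and 0.008 m and angle between cup_eighth_mid's own z axis and vertical below 0.1 rad and contact force between the fingers and cup_eighth below 0.1 N), for 0.2 s.
At the end, for the whole second after the job is handed in: Large cup upright within 15 mm of the turntable's middle; half, quarter and smallest cup each on the floor of the one before (axes within 18, 12 and 10 mm, height within 4 mm of seated, tilt under 0.1 rad); all let go and at rest, bystanders not moved over 25 mm (all of step 1 and all of step 2 and all of step 3 and all of step 4 and linear speed of each of cup_large, cup_half, cup_quarter, cup_eighth below 0.02 m/s and angular speed of each of cup_large, cup_half, cup_quarter, cup_eighth below 0.15 rad/s); the robot touches nothing.
It fails at once if the pudding bowl is pushed more than 25 mm away or knocked over (distance of pudding_bowl from where it was at the start of the episode above 0.025 m or angle between pudding_bowl's own z axis and vertical above 0.5 rad).
It fails at once if the cake collar is pushed more than 25 mm away or knocked over (distance of cake_collar from where it was at the start of the episode above 0.025 m or angle between cake_collar's own z axis and vertical above 0.5 rad).
It fails at once if the palette spatula is pushed more than 25 mm away (distance of palette_spatula from where it was at the start of the episode above 0.025 m).
It fails at once if the wooden spoon is pushed more than 25 mm away (distance of wooden_spoon from where it was at the start of the episode above 0.025 m).
It fails at once if the sprinkles jar is pushed more than 25 mm away or knocked over (distance of sprinkles_jar from where it was at the start of the episode above 0.025 m or angle between sprinkles_jar's own z axis and vertical above 0.5 rad).
It also fails if it takes over 115 s, if anything falls off the work surface, if the arm or the gripper's body presses on something with over 40 N, if the wrist force passes 120 N, or if a joint passes its speed limit or range.

## Robot

A 6-joint arm with a two-finger parallel gripper is mounted at the origin on the work surface. World frame = base frame: x ahead of the robot, y to its left, z up, the work surface at z = 0. Lengths are in mm, angles in rad, forces in N, time in s.
With the tool pointing down it reaches from about 250 to 775 mm from the base axis. Payload 4 kg.
Tool frame: the origin (TCP) lies midway between the tips of the shut fingers; the grasp point (between the pads) lies 19 mm behind it; z points along the fingers, y is the line along which they close (so a half turn about z gives the same grasp; the last joint's range is limited). The gripper opens to 94 mm and grips with 3 to 60 N. Pads are 16 mm wide; open, the fingers measure 119 mm over their backs; the gripper's body (75 mm by 177 mm) begins 78 mm behind the grasp point.
Start: joints at [-1.281, 0.087, 1.371, -0, 1.684, -0.103], TCP at [210.526, -508.133, 205.506] pointing down, gripper open.
Joint ranges: [-3.1, 3.1], [-0.76, 2.03], [0.27, 2.55], [-1.08, 4.22], [0.17, 2.65], [-2.57, 2.57]. Speed limits (rad/s): [2.79, 2.79, 3.14, 3.14, 3.14, 3.14].

## Interface

Orientations are given as [roll, pitch, yaw] about the fixed x, y, z axes, in that order (R = Rz(yaw) Ry(pitch) Rx(roll)).
In Python, from rig import manip gives the robot as it stands. The module is installed in compiled form; this text tells all that it offers.
- The arm moves only by the shell command python3 -m handwheel 'ROWS'. ROWS is JSON, a list of rows, each a list of 5 numbers: the opening, from -1 (shut) to 1 (fully open), then the shift along the tool's x, y, z scaled (see below), then the turn about the tool's z scaled (see below). In form: [[grip, dx, dy, dz, spin], ...]. A call has 1 to 20 rows; each row is the pose to reach, as a shift and turn from the pose commanded when the call began, along the tool's axes at that moment, turning the shorter way round; what a row does not reach only later rows make up. The controller multiplies each number of a shift by 0.2 m and each number of a turn by 2 pi rad. A row lasts 1/8 s, in which the tool goes at most 62.5 mm and 10.7 degrees, less where a joint would pass 70% of its speed; a pose out of reach is approached as far as the arm can. A call with a number of a shift or a turn outside -1 to 1 is refused whole. A call with a gripper value outside its range is refused whole. The fingers move at their own pace and stop on an object; the grip force is fixed at half the most. Time passes only in rows, so rows that repeat a pose let the fingers close. It gives the time, the measured TCP pose, the force, the opening and the grip force at its end, in the units of the state.
- manip.sense(): the state, without advancing time (a new reading comes with each control period).
- manip.camera(name): name is "side" or "top"; returns a dict with "img" (480x640x3 uint8, red, green, blue), "z_map" (480x640 float32, mm along the optical axis (not along the pixel's ray), 0 where there is no reading), "K" (3x3 intrinsics, pixels), "pose" (4x4, takes a point from camera to world coordinates). Camera axes: x right, y down, z forward; pixel columns grow to the right and rows downward; lengths in mm; the calibration is good to about 2 mm. A picture is of the moment at which its call begins.
- manip.hand_in(): hands the job in; it is judged then, once.
The state is a dict: "clock": time; "joint_positions": joint angles; "qvel": joint speeds; "tau": joint torques, N m; "position": TCP position; "orientation": TCP orientation; "wrist_force": force on the tool from outside, world axes, zero at the start; "ft_torque": the same for the moment, N m; "gripper_width": finger opening in mm; "finger_force": force on a finger pad.
Only numpy, scipy, OpenCV 4.12 (cv2) and the standard library are available. Lean on these libraries where they do the work, as an engineer would, in place of code of your own. Each camera call takes 0.05 s, during which the arm holds its last target. There are 200 camera calls.

## Working session

There is one attempt and no reset: what is moved stays moved. The work goes in short steps, Python scripts to look and compute and a shell command to move; the robot and the scene stay as the last step left them, time stands still between calls to the robot, and variables do not carry over. Pictures are saved under pics/ and viewed, at most 14 in all, crops included, and the job is handed in when it is done.

```bash
mkdir -p pics
cat > h.py <<'E'
import numpy as np, cv2
from rig import manip
def shot(n,tag):
    c=manip.camera(n); np.savez('pics/'+tag+'.npz',**c); cv2.imwrite('pics/'+tag+'.png',c['img'][:,:,::-1]); return c
def load(tag): return dict(np.load('pics/'+tag+'.npz'))
def cloud(c):
    v,u=np.mgrid[:480,:640]; z=c['z_map']; K=c['K']
    p=np.stack([(u-K[0,2])/K[0,0]*z,(v-K[1,2])/K[1,1]*z,z],-1)
    return p@c['pose'][:3,:3].T+c['pose'][:3,3]
def ray(c,u,v,h):
    "point on pixel ray at height h"
    K=c['K'];d=c['pose'][:3,:3]@np.array([(u-K[0,2])/K[0,0],(v-K[1,2])/K[1,1],1]);o=c['pose'][:3,3]
    return o+d*(h-o[2])/d[2]
def crop(tag,u0,v0,u1,v1,k):
    i=cv2.imread('pics/'+tag+'.png')[v0:v1,u0:u1]; n=f'pics/{tag}_{u0}_{v0}.png'
    cv2.imwrite(n,cv2.resize(i,None,fx=k,fy=k,interpolation=cv2.INTER_CUBIC))
E
python3 - <<'E'
from h import *
for n in('top','side'):
    c=shot(n,n+'0'); print(c['pose'].round(2).tolist(),c['K'].tolist())
print(manip.sense())
E
```

```text
[[-0.02, -0.99, 0.12, 379.74], [-1.0, 0.02, -0.02, -33.37], [0.01, -0.12, -0.99, 1221.85], [0.0, 0.0, 0.0, 1.0]] [[482.52598801952814, 0.0, 329.97512775918193], [0.0, 482.52598801952814, 239.31713367034587], [0.0, 0.0, 1.0]]
[[-0.92, -0.25, 0.3, 117.68], [-0.39, 0.58, -0.71, 904.8], [0.01, -0.77, -0.64, 901.94], [0.0, 0.0, 0.0, 1.0]] [[624.6447802716654, 0.0, 313.11274116624475], [0.0, 624.6447802716654, 228.16640387031964], [0.0, 0.0, 1.0]]
{'clock': 0.1, 'joint_positions': array([-1.28110193e+00,  8.78765378e-02,  1.37208275e+00,  2.91726007e-05,
        1.68360089e+00, -1.03079958e-01]), 'qvel': array([ 0.00052309, -0.00224041, -0.00349076, -0.0016782 ,  0.00165378,
       -0.00156071]), 'tau': array([ 2.54100778e-03, -3.41252089e+01, -3.03302336e+01,  7.20750564e-02,
        3.03789438e-02, -9.92831042e-05]), 'position': array([ 210.38913741, -507.64066617,  204.4340468 ]), 'orientation': array([-3.13963855e+00, -2.31293585e-04,  3.92777388e-01]), 'wrist_force': array([-0.02437208, -0.53775798, -0.34006125]), 'ft_torque': array([-0.02219307,  0.03447606, -0.01718205]), 'finger_force': 0.0, 'gripper_width': 94.14831148348014}
```

View pics/top0.png

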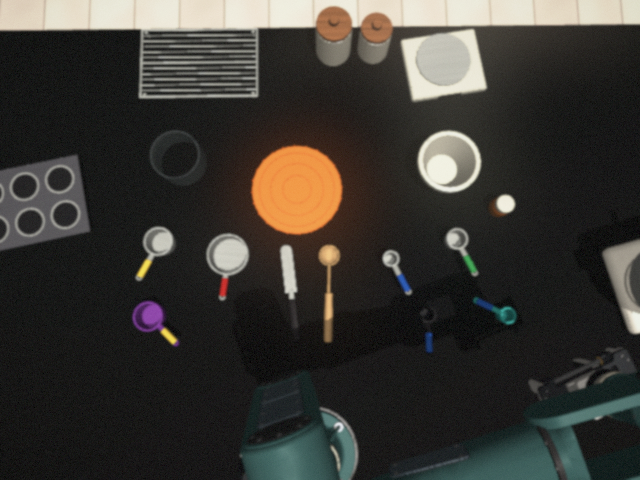

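View pics/side0.png

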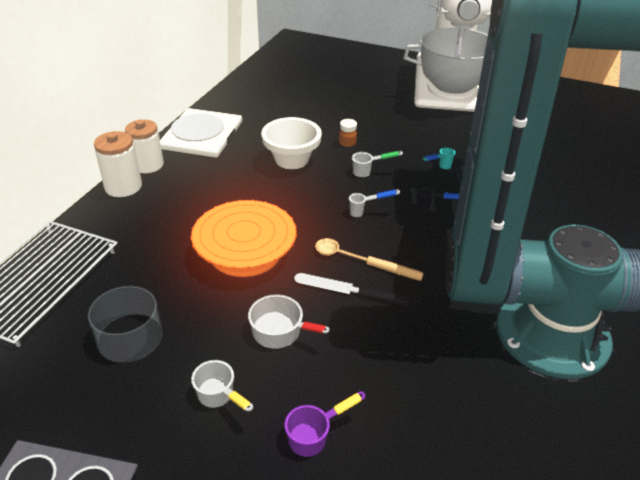

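The top view has several cup look-alikes:

| Handle | Wanted | Look-alike |
|---|---|---|
| Yellow | steel cup (158,240) | purple cup (149,317) |
| Blue | steel cup (391,258) | black cup (428,314), turquoise cup (508,315) |
| Red | steel cup (228,253) | none |
| Green | steel cup (457,238) | none |

I choose the steel cups and will check them in an enlarged crop while measuring.

Run:
```python
from h import *
c=load('top0'); P=cloud(c); hsv=cv2.cvtColor(c['img'],cv2.COLOR_RGB2HSV).astype(int)
i=c['img'][:,:,::-1]
a=cv2.resize(i[220:350,120:250],None,fx=3,fy=3,interpolation=2);b=cv2.resize(i[220:350,370:525],None,fx=3,fy=3,interpolation=2)
cv2.imwrite('pics/crop1.png',np.hstack([a,b]))
H,S,V=hsv[...,0],hsv[...,1],hsv[...,2]
# turntable
m=(H<20)&(S>150)&(V>100)&(abs(P[...,2]-62)<12); n,l,s,_=cv2.connectedComponentsWithStats(m.astype(np.uint8)); k=1+s[1:,4].argmax()
q=P[l==k]; 
ct=cv2.convexHull(np.argwhere(l==k)[:,::-1].astype(np.int32)); (u,v),ax,_=cv2.fitEllipse(ct); print('tt',ray(c,u,v,62),q[:,2].mean(),s[k],ax)
for nm,(u,v),R,rim in [('large',(228,253),49,44),('half',(158,240),34,44),('quarter',(457,238),25,44),('eighth',(391,258),18.5,44)]:
    w=np.zeros((480,640),bool); w[v-26:v+52,u-30:u+30]=1
    g=w&(S>130)&(V>70)&(P[...,2]>25); n,l,s,cc=cv2.connectedComponentsWithStats(g.astype(np.uint8)); k=1+s[1:,4].argmax()
    h=cc[k]; hz=np.median(P[l==k][:,2]); hp=ray(c,*h,50)
    # rim: non-saturated bright pixels in window 
    st=w&(S<80)&(V>75)&(P[...,2]>-10); n,l,s,cc=cv2.connectedComponentsWithStats(st.astype(np.uint8)); k=1+s[1:,4].argmax()
    pts=P[l==k]; top=pts[(pts[:,2]>36)&(pts[:,2]<52)]
    r0=ray(c,*cc[k],44)
    from scipy.optimize import least_squares
    f=least_squares(lambda x:np.hypot(top[:,0]-x[0],top[:,1]-x[1])-(R-2),r0[:2],loss='soft_l1').x
    d=hp[:2]-f; print(nm,'rim',f.round(1),len(top),'cent',r0[:2].round(1),'grip',hp.round(1),hz.round(1),'dist',np.hypot(*d).round(1),'ang',np.degrees(np.arctan2(d[1],d[0])).round(1), 'stat',s[k].tolist())
```

```text
tt [639.70316807  27.69051787  62.        ] 61.41053364639354 [ 251  146   91   89 6182] (88.56531524658203, 90.47640228271484)
large rim [485.9 199.2] 259 cent [485.9 198.3] grip [407.  206.8  50. ] 53.6 dist 79.3 ang 174.5 stat [206, 233, 44, 45, 1495]
half rim [520.3 369. ] 203 cent [519.3 367.7] grip [455.8 398.   50. ] 55.2 dist 70.7 ang 155.8 stat [143, 226, 32, 35, 805]
quarter rim [ 513.3 -365.6] 162 cent [ 511.7 -367.3] grip [ 452.1 -391.9   50. ] 58.2 dist 66.7 ang -156.7 stat [445, 227, 24, 30, 478]
eighth rim [ 465.2 -201.6] 123 cent [ 463.6 -203.7] grip [ 409.2 -227.5   50. ] 58.4 dist 61.7 ang -155.2 stat [382, 250, 20, 26, 324]
```

View pics/crop1.png

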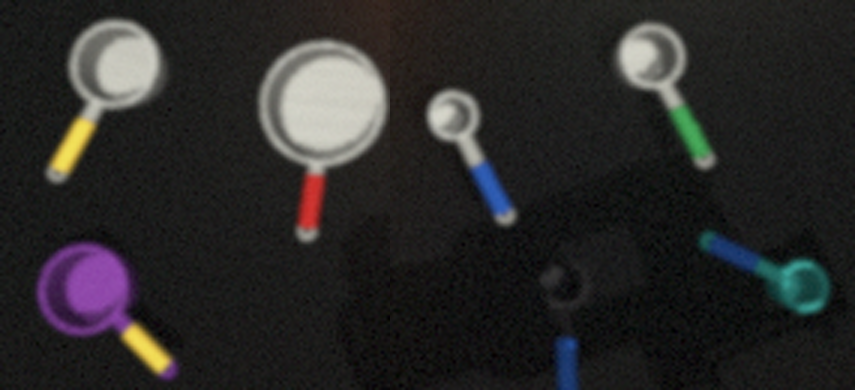

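The crop confirms the choice: steel bowls with yellow, red, blue and green handles. The purple, black and turquoise ones are decoys. Measured grip distances of 79, 71, 67 and 62 mm match the given 80, 72, 68 and 66. Next is a helper that prints the shifts.

```bash
cat >> h.py <<'E'
CUP=dict(large=(485.9,199.2,174.5,76,49),half=(520.3,369,155.8,69,51),quarter=(513.3,-365.6,-156.7,67,53.7),eighth=(465.2,-201.6,-155.2,66,55))
def go(x,y,z,yaw):
    "numbers for a shift from the present pose to TCP x,y,z, yaw deg"
    s=manip.sense();p=s['position'];a=s['orientation'][2];d=np.array([x,y,z])-p
    t=np.array([np.cos(a)*d[0]+np.sin(a)*d[1],np.sin(a)*d[0]-np.cos(a)*d[1],-d[2]])/200
    da=(yaw-np.degrees(a)+180)%360-180
    print('t',round(s['clock'],2),'TCP',p.round(1),'yaw',np.degrees(a).round(1),'w',s['gripper_width'].round(1),'F',s['wrist_force'].round(1),'q6',s['joint_positions'][5].round(2))
    print('shift',t.round(3),'spin',round(-da/360,4),'1/n',np.ceil(abs(t).max()))
def at(n,z,flip=0):
    x,y,a,r,h=CUP[n];c,s=np.cos(np.radians(a)),np.sin(np.radians(a)); go(x+r*c,y+r*s,z if z else h-19,a+flip)
def put(cx,cy,dirn,r,z,flip=0):
    a=np.radians(dirn); go(cx+r*np.cos(a),cy+r*np.sin(a),z,dirn+flip)
E
python3 -c "
from h import *
at('large',120)"
```

```text
Traceback (most recent call last):
  File "h.py", line 26, in at
    x,y,a,r,h=CUP[n];c,s=np.cos(np.radians(a)),np.sin(np.radians(a)); go(x+r*c,y+r*s,z if z else h-19,a+flip)
                                                                      ~~^^^^^^^^^^^^^^^^^^^^^^^^^^^^^^^^^^^^^
  File "h.py", line 23, in go
    print('t',round(s['clock'],2),'TCP',p.round(1),'yaw',np.degrees(a).round(1),'w',s['gripper_width'].round(1),'F',s['wrist_force'].round(1),'q6',s['joint_positions'][5].round(2))
                                                                                    ^^^^^^^^^^^^^^^^^^^^^^^^
AttributeError: 'float' object has no attribute 'round'
```

```bash
sed -i "s/s\['gripper_width'\].round(1)/round(s['gripper_width'],1)/" h.py
python3 -m handwheel '[[0,0.15,-0.2,0,-0.03],[0,0.3,-0.4,0,-0.06],[0,0.45,-0.6,0,-0.09],[0,0.6,-0.8,0,-0.12],[0,0.76,-0.97,0,-0.15],[0,0.76,-0.97,0,-0.18],[0,0.76,-0.97,0,-0.21],[0,0.76,-0.97,0,-0.24],[0,0.76,-0.97,0,-0.24]]'
python3 -c "
from h import *
at('large',150)"
```

```text
clock: 1.23
position: [276.5, -270.4, 205.1]
orientation: [-3.141, -0.001, 1.899]
wrist_force: [0.6, -0.4, -0.2]
gripper_width: 47.2
finger_force: 0.0
t 1.23 TCP [ 276.5 -270.4  205.1] yaw 108.8 w 47.2 F [ 0.6 -0.4 -0.2] q6 -1.25
shift [2.042 1.402 0.275] spin -0.1825 1/n 3.0
```

```bash
python3 -m handwheel '[[0,0.25,0.17,0,-0.03],[0,0.5,0.34,0,-0.06],[0,0.75,0.51,0,-0.09],[0,1,0.69,0,-0.12],[0,1,0.69,0,-0.15],[0,1,0.69,0,-0.18],[0,1,0.69,0,-0.18]]'
python3 -c "
from h import *
at('large',150)"
```

```text
clock: 2.1
position: [342.3, -36.5, 205.3]
orientation: [-3.142, -0.0, 3.028]
wrist_force: [0.2, -0.2, -0.0]
gripper_width: 46.9
finger_force: 0.0
t 2.1 TCP [342.3 -36.5 205.3] yaw 173.5 w 46.9 F [ 0.2 -0.2 -0. ] q6 -1.73
shift [-0.2    1.245  0.276] spin -0.0027 1/n 2.0
```

```bash
python3 -m handwheel '[[0,-0.05,0.25,0,0],[0,-0.1,0.5,0,0],[0,-0.15,0.75,0.05,-0.003],[0,-0.2,1,0.1,-0.003],[0,-0.2,1,0.2,-0.003],[0,-0.2,1,0.27,-0.003]]'
python3 -c "
from h import *
at('large',0)"
```

```text
clock: 2.85
position: [403.8, 157.6, 150.1]
orientation: [-3.141, -0.002, 3.047]
wrist_force: [0.4, -0.4, -0.3]
gripper_width: 46.8
finger_force: 0.0
t 2.85 TCP [403.8 157.6 150.1] yaw 174.6 w 46.8 F [ 0.4 -0.4 -0.3] q6 -1.24
shift [-0.009  0.246  0.601] spin 0.0003 1/n 1.0
```

```bash
python3 -m handwheel '[[0,-0.01,0.245,0,0],[0,-0.01,0.245,0.25,0],[0,-0.01,0.245,0.45,0],[0,-0.01,0.245,0.6,0],[0,-0.01,0.245,0.6,0],[-1,-0.01,0.245,0.6,0],[-1,-0.01,0.245,0.6,0],[-1,-0.01,0.245,0.6,0],[-1,-0.01,0.245,0.6,0],[-1,-0.01,0.245,0.6,0],[-1,-0.01,0.245,0.45,0],[-1,-0.01,0.245,0.3,0],[-1,-0.01,0.245,0,0],[-1,-0.01,0.245,-0.2,0],[-1,-0.01,0.245,-0.2,0]]'
python3 -c "
from h import *
put(639.7,27.7,185,76,190)
shot('side','side1')"
```

```text
clock: 4.72
position: [412.3, 207.0, 194.9]
orientation: [3.138, 0.007, 3.051]
wrist_force: [0.3, 0.1, -1.3]
gripper_width: 13.8
finger_force: 30.0
t 4.72 TCP [412.3 207.  194.9] yaw 174.8 w 13.8 F [ 0.3  0.1 -1.3] q6 -1.14
shift [-0.839 -0.857  0.024] spin -0.0283 1/n 1.0
```

View pics/side1.png

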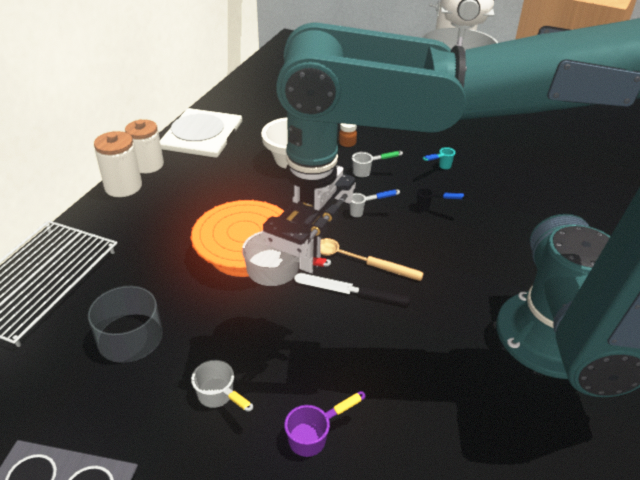

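The cup is held and close to level at (270,257). Next I carry it over the turntable.

```bash
python3 -m handwheel '[[-1,-0.12,-0.12,0,0],[-1,-0.28,-0.29,0,-0.01],[-1,-0.45,-0.46,0,-0.02],[-1,-0.62,-0.63,0,-0.028],[-1,-0.75,-0.77,0,-0.028],[-1,-0.84,-0.857,0.1,-0.028],[-1,-0.84,-0.857,0.2,-0.028],[-1,-0.84,-0.857,0.3,-0.028],[-1,-0.84,-0.857,0.3,-0.028]]'
python3 -c "
from h import *
put(639.7,27.7,185,76,93)"
```

```text
clock: 5.9
position: [559.0, 20.4, 126.0]
orientation: [3.14, -0.01, -3.057]
wrist_force: [0.1, 0.1, -1.8]
gripper_width: 13.3
finger_force: 30.0
t 5.9 TCP [559.   20.4 126. ] yaw -175.1 w 13.3 F [ 0.1  0.1 -1.8] q6 -1.72
shift [-0.025  0.001  0.165] spin -0.0004 1/n 1.0
```

```bash
python3 -m handwheel '[[-1,-0.025,0,0.06,0],[-1,-0.025,0,0.12,0],[-1,-0.025,0,0.15,0],[-1,-0.025,0,0.165,0],[-1,-0.025,0,0.165,0],[-0.4,-0.025,0,0.165,0],[-0.2,-0.025,0,0.165,0],[0,-0.025,0,0.165,0],[0,-0.025,0,0.165,0],[0,-0.025,0,0,0],[0,-0.025,0,-0.3,0],[0,-0.025,0,-0.6,0],[0,-0.025,0,-0.6,0]]'
python3 -c "
from h import *
at('half',200)"
```

```text
clock: 7.52
position: [569.9, 20.6, 258.8]
orientation: [-3.14, 0.013, -3.057]
wrist_force: [0.4, -0.3, 0.0]
gripper_width: 47.1
finger_force: 0.0
t 7.53 TCP [569.9  20.6 258.8] yaw -175.1 w 47.1 F [ 0.4 -0.3  0. ] q6 -1.72
shift [0.401 1.925 0.294] spin 0.0808 1/n 2.0
```

```bash
python3 -m handwheel '[[0,0.05,0.2,0,0],[0,0.1,0.45,0,0.02],[0,0.15,0.7,0,0.05],[0,0.2,0.95,0.05,0.08],[0,0.2,0.97,0.1,0.081],[0,0.2,0.97,0.15,0.081]]'
python3 -c "
from h import *
at('half',150)
shot('top','top2'); crop('top2',240,140,350,240,5)"
```

```text
clock: 8.28
position: [510.6, 210.3, 219.7]
orientation: [-3.14, -0.001, 2.72]
wrist_force: [0.1, 1.1, -0.5]
gripper_width: 47.2
finger_force: 0.0
t 8.28 TCP [510.6 210.3 219.7] yaw 155.8 w 47.2 F [ 0.1  1.1 -0.5] q6 -0.86
shift [0.626 0.744 0.349] spin 0.0001 1/n 1.0
```

View pics/top2_240_140.png

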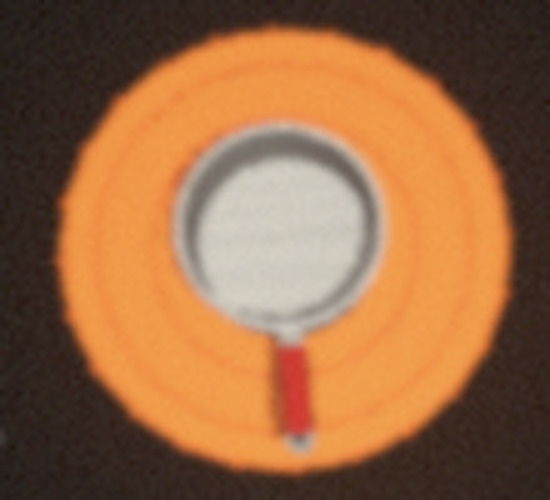

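The large cup stands upright on the plate. Its rim centre is at crop (280,227), which is (296,185.4) in the full picture, and the plate's centre is near crop (287,250). I'll compute the offset and go on to the half cup.

```bash
python3 -m handwheel '[[0,0.2,0.25,0,0],[0,0.4,0.5,0.1,0],[0,0.626,0.744,0.2,0],[0,0.626,0.744,0.35,0],[0,0.626,0.744,0.35,0]]'
python3 -c "
from h import *
at('half',0)
c=load('top2');print(ray(c,296,185.4,106),ray(c,297.4,190,62),ray(c,298.5,218,115))
P=cloud(c);
for n,m in (('rim',(P[...,2]>100)&(P[...,2]<112)),):
  q=P[150:210,270:325][m[150:210,270:325]];print(len(q),np.ptp(q,0),(q.max(0)+q.min(0))/2)"
```

```text
clock: 8.95
position: [456.8, 396.0, 147.3]
orientation: [-3.134, -0.003, 2.718]
wrist_force: [0.4, -0.2, -0.0]
gripper_width: 47.1
finger_force: 0.0
t 8.95 TCP [456.8 396.  147.3] yaw 155.7 w 47.1 F [ 0.4 -0.2 -0. ] q6 -0.53
shift [0.    0.007 0.577] spin -0.0002 1/n 1.0
[640.40625494  25.47565699 106.        ] [639.14425468  24.49209453  62.        ] [561.04893669  20.00959914 115.        ]
253 [108.01437817  99.24212582  10.53069025] [637.10329261  27.89420563 105.29840654]
```

```bash
python3 -m handwheel '[[0,0,0.007,0.2,0],[0,0,0.007,0.4,0],[0,0,0.007,0.577,0],[0,0,0.007,0.577,0],[-1,0,0.007,0.577,0],[-1,0,0.007,0.577,0],[-1,0,0.007,0.577,0],[-1,0,0.007,0.577,0],[-1,0,0.007,0.577,0],[-1,0,0.007,0.45,0],[-1,0,0.007,0.3,0],[-1,0,0.007,0,0],[-1,0,0.007,-0.35,0],[-1,0,0.007,-0.35,0]]'
python3 -c "
from h import *
put(640,27,125,69,210)"
```

```text
clock: 10.7
position: [460.5, 400.6, 228.1]
orientation: [3.132, 0.006, 2.718]
wrist_force: [-0.4, 0.2, -0.0]
gripper_width: 13.5
finger_force: 29.8
t 10.7 TCP [460.5 400.6 228.1] yaw 155.7 w 13.5 F [-0.4  0.2 -0. ] q6 -0.52
shift [-1.29  -1.157  0.09 ] spin 0.0853 1/n 2.0
```

```bash
python3 -m handwheel '[[-1,-0.1,-0.1,0,0],[-1,-0.25,-0.24,0,0.01],[-1,-0.45,-0.42,0,0.03],[-1,-0.65,-0.6,0,0.05],[-1,-0.85,-0.78,0,0.07],[-1,-0.97,-0.88,0,0.085],[-1,-0.97,-0.88,0,0.085]]'
python3 -c "
from h import *
put(640,27,125,69,145)"
```

```text
clock: 11.58
position: [562.9, 156.6, 218.9]
orientation: [-3.138, -0.002, 2.18]
wrist_force: [0.1, 0.5, -0.6]
gripper_width: 13.8
finger_force: 29.8
t 11.57 TCP [562.9 156.6 218.9] yaw 124.9 w 13.8 F [ 0.1  0.5 -0.6] q6 -0.43
shift [-0.407 -0.056  0.37 ] spin -0.0002 1/n 1.0
```

```bash
python3 -m handwheel '[[-1,-0.1,-0.02,0,0],[-1,-0.25,-0.04,0,0],[-1,-0.407,-0.056,0.05,0],[-1,-0.407,-0.056,0.2,0],[-1,-0.407,-0.056,0.32,0],[-1,-0.407,-0.056,0.37,0],[-1,-0.407,-0.056,0.37,0],[-1,-0.407,-0.056,0.37,0]]'
python3 -c "
from h import *
put(640,27,125,69,98.5)
shot('top','top3'); crop('top3',240,140,350,240,5)"
```

```text
clock: 12.58
position: [601.4, 86.0, 148.9]
orientation: [3.14, 0.001, 2.184]
wrist_force: [-0.5, -0.6, -0.5]
gripper_width: 13.7
finger_force: 29.8
t 12.57 TCP [601.4  86.  148.9] yaw 125.1 w 13.7 F [-0.5 -0.6 -0.5] q6 -0.56
shift [-0.007 -0.011  0.252] spin 0.0004 1/n 1.0
```

View pics/top3_240_140.png

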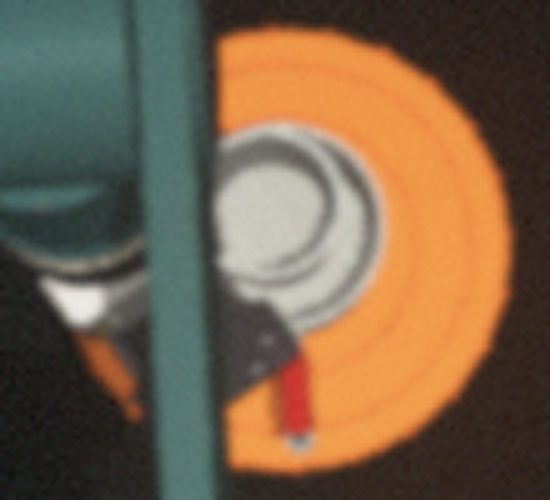

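The half cup hangs inside the large one. Its rim's right edge is at crop (337,195), and I expected about 350, so it sits roughly 5 mm too far toward +y. I'll trim by 4 mm and lower it.

```bash
python3 -m handwheel '[[-1,-0.022,-0.022,0.05,0],[-1,-0.022,-0.022,0.12,0],[-1,-0.022,-0.022,0.18,0],[-1,-0.022,-0.022,0.22,0],[-1,-0.022,-0.022,0.252,0],[-1,-0.022,-0.022,0.252,0],[-0.4,-0.022,-0.022,0.252,0],[-0.2,-0.022,-0.022,0.252,0],[0,-0.022,-0.022,0.252,0],[0,-0.022,-0.022,0.252,0],[0,-0.022,-0.022,0.1,0],[0,-0.022,-0.022,-0.2,0],[0,-0.022,-0.022,-0.4,0],[0,-0.022,-0.022,-0.4,0]]'
python3 -c "
from h import *
at('quarter',220,180)"
```

```text
clock: 14.38
position: [601.7, 79.6, 232.5]
orientation: [3.134, 0.005, 2.183]
wrist_force: [0.0, -0.4, 0.6]
gripper_width: 46.9
finger_force: 0.0
t 14.38 TCP [601.7  79.6 232.5] yaw 125.1 w 46.9 F [ 0.  -0.4  0.6] q6 -0.57
shift [-1.499 -1.97   0.062] spin 0.2828 1/n 2.0
```

```bash
python3 -m handwheel '[[0,-0.12,-0.16,0,0.03],[0,-0.28,-0.36,0,0.06],[0,-0.45,-0.6,0,0.09],[0,-0.6,-0.8,0,0.12],[0,-0.75,-0.98,0,0.15],[0,-0.75,-0.98,0,0.18],[0,-0.75,-0.98,0,0.21],[0,-0.75,-0.98,0,0.24],[0,-0.75,-0.98,0,0.27],[0,-0.75,-0.98,0,0.283]]'
python3 -c "
from h import *
at('quarter',150,180)
shot('top','top4'); crop('top4',240,140,350,240,5)"
```

```text
clock: 15.62
position: [524.7, -155.6, 224.9]
orientation: [-3.139, 0.003, 0.402]
wrist_force: [0.1, 0.2, -0.3]
gripper_width: 47.1
finger_force: 0.0
t 15.62 TCP [ 524.7 -155.6  224.9] yaw 23.0 w 47.1 F [ 0.1  0.2 -0.3] q6 0.78
shift [-0.798  0.946  0.374] spin -0.0008 1/n 1.0
```

View pics/top4_240_140.png

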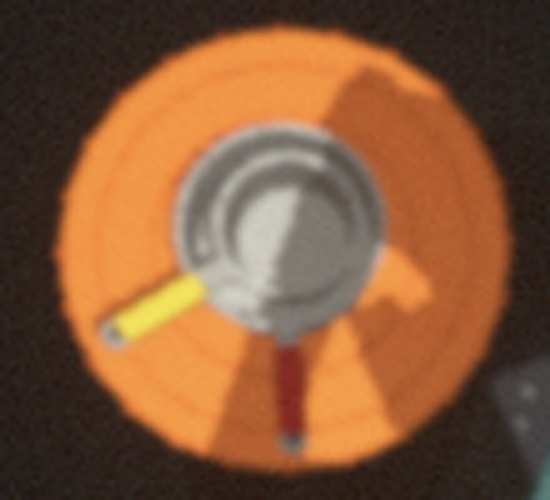

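The half cup sits inside the large one. Its rim centre is at crop (290,228), which is (298,185.6) in the full picture, about 4 mm toward −y of the large cup's centre. Now the quarter cup.

```bash
python3 -m handwheel '[[0,-0.25,0.3,0,0],[0,-0.5,0.6,0.1,0],[0,-0.7,0.85,0.2,0],[0,-0.798,0.946,0.374,0],[0,-0.798,0.946,0.374,0],[0,-0.798,0.946,0.374,0]]'
python3 -c "
from h import *
at('quarter',0,180)
c=load('top4');print(ray(c,298,185.6,110),ray(c,297.4,190,62))"
```

```text
clock: 16.42
position: [452.7, -392.0, 150.6]
orientation: [-3.138, 0.001, 0.405]
wrist_force: [-0.6, -0.7, -0.3]
gripper_width: 47.1
finger_force: 0.0
t 16.43 TCP [ 452.7 -392.   150.6] yaw 23.2 w 47.1 F [-0.6 -0.7 -0.3] q6 0.36
shift [-0.005 -0.002  0.58 ] spin -0.0003 1/n 1.0
[638.92107187  20.57663656 110.        ] [639.14425468  24.49209453  62.        ]
```

```bash
python3 -m handwheel '[[0,-0.005,0,0.2,0],[0,-0.005,0,0.4,0],[0,-0.005,0,0.58,0],[0,-0.005,0,0.58,0],[-1,-0.005,0,0.58,0],[-1,-0.005,0,0.58,0],[-1,-0.005,0,0.58,0],[-1,-0.005,0,0.58,0],[-1,-0.005,0,0.58,0],[-1,-0.005,0,0.45,0],[-1,-0.005,0,0.3,0],[-1,-0.005,0,0,0],[-1,-0.005,0,-0.35,0],[-1,-0.005,0,-0.35,0]]'
python3 -c "
from h import *
put(639.5,22,245,67,210,180)"
```

```text
clock: 18.18
position: [454.3, -394.9, 229.4]
orientation: [3.131, -0.004, 0.405]
wrist_force: [0.6, 1.1, -1.0]
gripper_width: 13.8
finger_force: 30.0
t 18.18 TCP [ 454.3 -394.9  229.4] yaw 23.2 w 13.8 F [ 0.6  1.1 -1. ] q6 0.36
shift [ 1.423 -1.327  0.097] spin -0.1161 1/n 2.0
```

```bash
python3 -m handwheel '[[-1,0.1,-0.1,0,0],[-1,0.27,-0.25,0,-0.02],[-1,0.45,-0.42,0,-0.04],[-1,0.65,-0.6,0,-0.07],[-1,0.85,-0.78,0,-0.1],[-1,0.98,-0.91,0,-0.116],[-1,0.98,-0.91,0,-0.116],[-1,0.98,-0.91,0,-0.116]]'
python3 -c "
from h import *
put(639.5,22,245,67,155,180)"
```

```text
clock: 19.18
position: [560.3, -148.9, 221.2]
orientation: [-3.139, 0.001, 1.133]
wrist_force: [-0.2, 0.3, -0.8]
gripper_width: 13.7
finger_force: 30.0
t 19.18 TCP [ 560.3 -148.9  221.2] yaw 64.9 w 13.7 F [-0.2  0.3 -0.8] q6 0.08
shift [ 0.607 -0.003  0.331] spin -0.0002 1/n 1.0
```

```bash
python3 -m handwheel '[[-1,0.1,0,0,0],[-1,0.25,0,0,0],[-1,0.42,0,0.05,0],[-1,0.55,0,0.15,0],[-1,0.607,0,0.25,0],[-1,0.607,0,0.331,0],[-1,0.607,0,0.331,0],[-1,0.607,0,0.331,0]]'
python3 -c "
from h import *
put(639.5,22,245,67,105.5,180)
shot('top','top5'); crop('top5',240,140,350,240,5)"
```

```text
clock: 20.18
position: [612.4, -39.5, 157.2]
orientation: [3.14, -0.0, 1.133]
wrist_force: [0.0, 0.4, -0.1]
gripper_width: 13.5
finger_force: 30.0
t 20.18 TCP [612.4 -39.5 157.2] yaw 64.9 w 13.5 F [ 0.   0.4 -0.1] q6 0.28
shift [ 0.001 -0.007  0.259] spin -0.0003 1/n 1.0
```

View pics/top5_240_140.png

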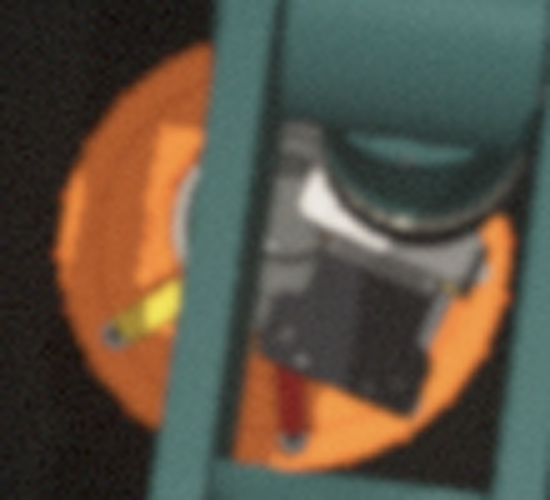

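The arm hides the cup in the top view. TCP agrees with the plan, so I'll lower and watch the force.

```bash
python3 -m handwheel '[[-1,0,-0.007,0.06,0],[-1,0,-0.007,0.13,0],[-1,0,-0.007,0.18,0],[-1,0,-0.007,0.22,0],[-1,0,-0.007,0.255,0],[-1,0,-0.007,0.259,0]]'
python3 -c "
from h import *
shot('side','side6'); crop('side6',180,170,310,270,5)"
```

```text
clock: 20.98
position: [611.4, -38.6, 106.1]
orientation: [3.14, 0.001, 1.134]
wrist_force: [-1.9, -1.1, 4.1]
gripper_width: 13.5
finger_force: 30.0
```

View pics/side6_180_170.png

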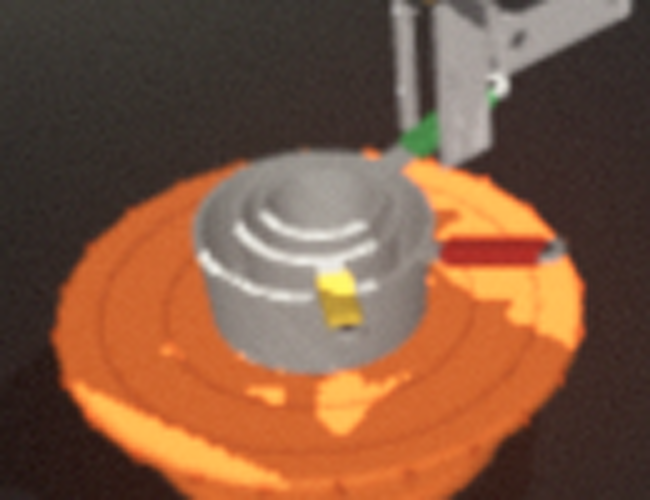

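The quarter cup is inside the half, with its rim centre near crop (313,195), and the 4 N upward force shows it seated. Releasing it.

```bash
python3 -m handwheel '[[-0.5,0,0,0,0],[-0.3,0,0,0,0],[-0.1,0,0,0,0],[0,0,0,0,0],[0,0,0,-0.1,0],[0,0,0,-0.3,0],[0,0,0,-0.55,0],[0,0,0,-0.55,0]]'
python3 -c "
from h import *
at('eighth',190,180)"
```

```text
clock: 22.02
position: [613.5, -38.2, 220.8]
orientation: [3.131, -0.003, 1.134]
wrist_force: [-0.3, 0.5, 0.9]
gripper_width: 47.1
finger_force: 0.0
t 22.02 TCP [613.5 -38.2 220.8] yaw 65.0 w 47.1 F [-0.3  0.5  0.9] q6 0.28
shift [-1.306 -0.54   0.154] spin 0.1116 1/n 2.0
```

```bash
python3 -m handwheel '[[0,-0.12,-0.05,0,0],[0,-0.3,-0.12,0,0.03],[0,-0.5,-0.2,0,0.06],[0,-0.7,-0.3,0.03,0.09],[0,-0.9,-0.37,0.06,0.111],[0,-0.98,-0.405,0.1,0.111],[0,-0.98,-0.405,0.15,0.111]]'
python3 -c "
from h import *
at('eighth',150,180)
shot('top','top7'); crop('top7',240,140,350,240,5)"
```

```text
clock: 22.9
position: [454.4, -181.4, 183.7]
orientation: [-3.141, -0.0, 0.437]
wrist_force: [0.3, 0.6, -0.4]
gripper_width: 47.0
finger_force: 0.0
t 22.9 TCP [ 454.4 -181.4  183.7] yaw 25.0 w 47.0 F [ 0.3  0.6 -0.4] q6 0.64
shift [-0.324  0.113  0.169] spin 0.0006 1/n 1.0
```

View pics/top7_240_140.png

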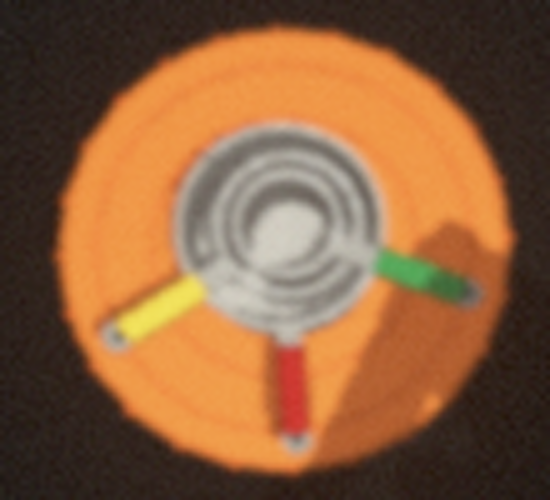

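All three cups are nested. The quarter's rim centre is at crop (287,224), which is (297.4,184.8) in the full picture. Now the blue cup.

```bash
python3 -m handwheel '[[0,-0.15,0.05,0,0],[0,-0.324,0.113,0.05,0],[0,-0.324,0.113,0.169,0],[0,-0.324,0.113,0.169,0],[0,-0.324,0.113,0.169,0]]'
python3 -c "
from h import *
at('eighth',0,180)
c=load('top7');print(ray(c,297.4,184.8,114))"
```

```text
clock: 23.58
position: [406.5, -228.6, 151.3]
orientation: [3.141, -0.0, 0.439]
wrist_force: [0.4, 0.1, 0.3]
gripper_width: 47.2
finger_force: 0.0
t 23.57 TCP [ 406.5 -228.6  151.3] yaw 25.1 w 47.2 F [0.4 0.1 0.3] q6 0.5
shift [-0.007  0.001  0.576] spin 0.001 1/n 1.0
[639.92076927  21.76498309 114.        ]
```

```bash
python3 -m handwheel '[[0,0,0,0.2,0],[0,0,0,0.4,0],[0,0,0,0.576,0],[0,0,0,0.576,0],[-1,0,0,0.576,0],[-1,0,0,0.576,0],[-1,0,0,0.576,0],[-1,0,0,0.576,0],[-1,0,0,0.576,0],[-1,0,0,0.45,0],[-1,0,0,0.3,0],[-1,0,0,0,0],[-1,0,0,-0.35,0],[-1,0,0,-0.35,0]]'
python3 -c "
from h import *
put(639.9,21.8,310,67.5,210,180)"
```

```text
clock: 25.32
position: [407.6, -230.6, 226.7]
orientation: [3.132, -0.005, 0.437]
wrist_force: [-0.2, 0.0, -0.1]
gripper_width: 13.6
finger_force: 30.0
t 25.32 TCP [ 407.6 -230.6  226.7] yaw 25.0 w 13.6 F [-0.2  0.  -0.1] q6 0.5
shift [ 1.673 -0.326  0.083] spin -0.2916 1/n 2.0
```

```bash
python3 -m handwheel '[[-1,0.1,-0.02,0,-0.02],[-1,0.28,-0.05,0,-0.05],[-1,0.46,-0.09,0,-0.08],[-1,0.65,-0.12,0,-0.11],[-1,0.85,-0.16,0,-0.14],[-1,0.95,-0.19,0,-0.17],[-1,0.95,-0.19,0,-0.2],[-1,0.95,-0.19,0,-0.23],[-1,0.95,-0.19,0,-0.26],[-1,0.95,-0.19,0,-0.2916],[-1,0.95,-0.19,0,-0.2916]]'
python3 -c "
from h import *
put(639.9,21.8,310,67.5,162,180)"
```

```text
clock: 26.7
position: [561.0, -114.1, 219.0]
orientation: [-3.14, -0.003, 2.268]
wrist_force: [0.0, -0.4, -0.5]
gripper_width: 13.0
finger_force: 30.0
t 26.7 TCP [ 561.  -114.1  219. ] yaw 129.9 w 13.0 F [ 0.  -0.4 -0.5] q6 -1.0
shift [-0.07   0.739  0.285] spin -0.0002 1/n 1.0
```

```bash
python3 -m handwheel '[[-1,-0.01,0.1,0,0],[-1,-0.03,0.28,0,0],[-1,-0.05,0.46,0,0],[-1,-0.07,0.62,0,0],[-1,-0.07,0.739,0,0],[-1,-0.07,0.739,0.1,0],[-1,-0.07,0.739,0.2,0],[-1,-0.07,0.739,0.285,0],[-1,-0.07,0.739,0.285,0],[-1,-0.07,0.739,0.285,0]]'
python3 -c "
from h import *
put(639.9,21.8,310,67.5,109.5,180)
a=shot('side','side8')['img'];b=shot('top','top8')['img']
r=lambda i:cv2.resize(i[:,:,::-1],None,fx=3.5,fy=3.5,interpolation=2)
cv2.imwrite('pics/both8.png',np.hstack([r(a[150:270,190:300]),r(b[130:250,240:350])]))"
```

```text
clock: 27.95
position: [684.3, -29.9, 164.6]
orientation: [3.141, 0.001, 2.269]
wrist_force: [-0.4, 0.3, -1.0]
gripper_width: 13.4
finger_force: 30.0
t 27.95 TCP [684.3 -29.9 164.6] yaw 130.0 w 13.4 F [-0.4  0.3 -1. ] q6 -0.82
shift [ 0.003 -0.004  0.275] spin -0.0001 1/n 1.0
```

View pics/both8.png

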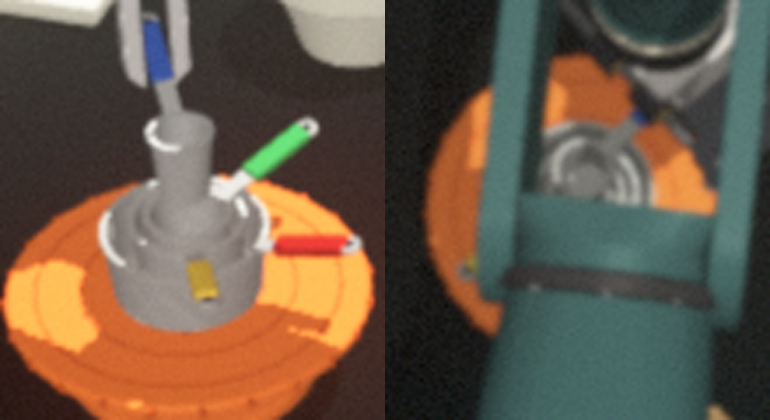

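The blue cup hangs just above the nest. Its rim centre is at side pixel (241.4,187.7) and about (297.1,179) in the top picture. I'll check both rays before lowering.

```bash
python3 -c "
from h import *
print(ray(load('side8'),241.4,187.7,172.6),ray(load('top8'),297.1,179.1,172.6))
print('quarter by side6 rim',ray(load('side6'),180+313/5,170+195/5,115))"
```

```text
[638.15145073  25.52496691 172.6       ] [639.08330518  19.3756368  172.6       ]
quarter by side6 rim [641.73769424  21.42831956 115.        ]
```

```bash
python3 -m handwheel '[[-1,0,0,0.06,0],[-1,0,0,0.12,0],[-1,0,0,0.18,0],[-1,0,0,0.22,0],[-1,0,0,0.255,0],[-1,0,0,0.275,0],[-1,0,0,0.275,0]]'
python3 -m handwheel '[[-0.5,0,0,0,0],[-0.3,0,0,0,0],[-0.1,0,0,0,0],[0,0,0,0,0],[0,0,0,0,0],[0,0,0,-0.1,0],[0,0,0,-0.3,0],[0,0,0,-0.6,0],[0,0,0,-0.9,0],[0,0,0,-0.9,0]]'
```

```text
clock: 28.92
position: [684.2, -30.2, 110.0]
orientation: [3.141, 0.001, 2.269]
wrist_force: [-0.0, -0.7, 3.0]
gripper_width: 13.7
finger_force: 30.0
clock: 30.18
position: [685.8, -30.2, 299.4]
orientation: [3.13, 0.012, 2.269]
wrist_force: [0.4, 0.0, 0.1]
gripper_width: 47.0
finger_force: 0.0
```

Contact at the expected height, and the cup is released. I'll move aside and check.

```bash
python3 -m handwheel '[[0,0.1,0.25,0,0],[0,0.3,0.25,0,0],[0,0.5,0.25,0,0],[0,0.7,0.25,0,0],[0,0.9,0.2,0,0],[0,1,0.2,0,0],[0,1,0.2,0,0],[0,1,0.2,0,0]]'
python3 -c "
from h import *
a=shot('side','side9')['img'];b=shot('top','top9')['img']
r=lambda i:cv2.resize(i[:,:,::-1],None,fx=3.5,fy=3.5,interpolation=2)
cv2.imwrite('pics/both9.png',np.hstack([r(a[150:270,190:300]),r(b[130:250,240:350])]))"
```

```text
clock: 31.18
position: [586.7, 148.1, 288.4]
orientation: [-3.141, 0.001, 2.268]
wrist_force: [-0.5, 0.4, -0.1]
gripper_width: 47.1
finger_force: 0.0
```

View pics/both9.png

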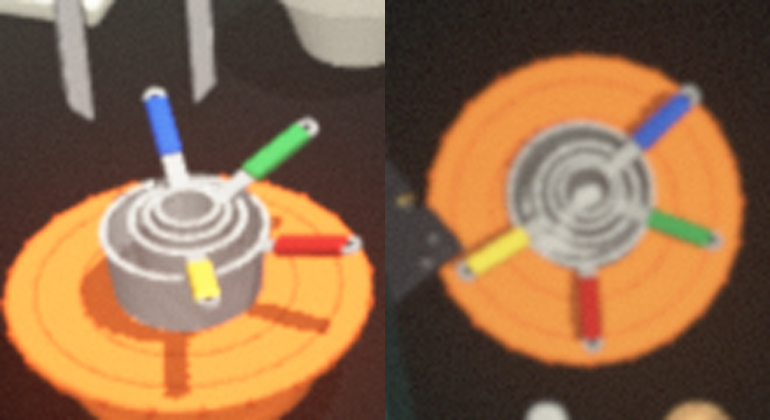

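View pics/top9.png

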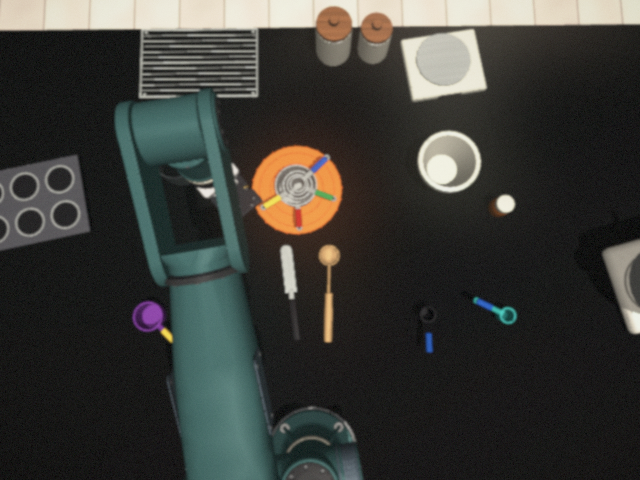

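The four cups are nested, upright and concentric around (297,185), with the handles fanned. The bystanders I can see are where they were, and the arm is clear at z≈288. Only the collar is hidden, by the arm, and no carry went near it. Handing in.

```bash
python3 -c "
from rig import manip
print(manip.hand_in())"
```

```text
the job is handed in; nothing more can be done
None
```

The four measuring cups are nested upright in the middle of the orange turntable, largest to smallest with handles fanned out, and the job was handed in at about 31 s on the robot's clock; the hand-in gave no verdict, and the arm hid the cake collar in my last picture.

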